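# Stack the pinned sampling trays

## Task

Put the three white plastic trays together as one stack where the tray without a handle wall stands: first set the deep handled tray on it, with the small tape roll still lying inside, then the shallow handled tray on top, each with its corner pins fully down in the sockets of the tray below (either way round). Lower the trays rather than dropping them, leave the bottom tray in its place, and do not disturb the bottles.

Things in the scene. Friction and masses are not known exactly. Their poses are not given: they have to be found in the camera images.
- bottom_tray: White plastic tray without handle wall, the bottom of the stack, 160 (x) x 110 (y) x 70 mm, 0.8 kg, loose, a gauze pack inside. Origin: tray centre at pin-tip level (it stands on its pins: z = 0); x along the 160 mm side, z up. The three trays stand at the left of the trolley, the right of the trolley and on the side table, in any order. A tray seated on a 70 mm tray has its origin 58 mm above it.
- bottom_socket (a point): Mouth centre of one corner socket of the bottom tray (x = +68, y = +43, z = 70 mm from its origin). Every tray has four, at x = +-68, y = +-43 mm in the tops of its corner posts: square, 13 mm wide, 16 mm deep. Post tops are the tray's highest part; its 4 mm walls end 4 mm lower.
- deep_tray: White plastic tray, same footprint, pins and sockets, 70 mm high, about 0.36 kg, with a handle wall 12 mm thick (in x) across its middle along its y, over the full width; pinch it across x from above. Wall top 67 mm above the origin, tray floor 16 mm above it; the compartments either side are 70 mm long in x. Origin and axes as for bottom_tray.
- deep_pin (a point): Tip of one corner pin of the deep tray (x = +68, y = +43, z = 0 mm from its origin). Every tray has four under its corners, at x = +-68, y = +-43 mm: round, 10 mm diameter, 12 mm long, the lower 7 mm tapering to 5 mm at the tip. Seated, the floor underside (12 mm above the origin) rests on the post tops below.
- shallow_tray: White plastic tray, same footprint, pins and sockets, 50 mm high, about 0.30 kg, with a handle wall 12 mm thick (in x) across its middle along its y; wall top 47 mm above the origin, tray floor 16 mm above it. It starts apart from the others. Origin and axes as for bottom_tray.
- tape_roll: Small roll of white tape, 38 mm diameter, 12 mm high, lying flat and loose on the floor of one compartment of the deep tray. Origin at the centre of its underside.
- pink_bottle: Tall plastic bottle with pink liquid, 88 mm diameter, 286 mm high, loose, stands on the trolley between the left and the right tray place. Origin at the centre of its foot.
- green_bottle: Green bottle, 64 mm diameter, 160 mm high, loose, stands on the side table behind the tray place there. Origin at the centre of its foot.
- cotton_jar: Glass jar of cotton with its lid on, fixed, 123 mm diameter, 135 mm high with the lid, stands on the trolley nearer the robot than the pink bottle. Origin at the centre of its foot.
- rack_a: Fixed tube rack with tubes, 137 (x) x 264 (y) x 111 mm, at the far right of the trolley; origin at the centre of its underside. (At the far left of the trolley, behind the tray place, stands a fixed foam tray of capped tubes, 112 mm high.)

How it is judged:
By the outcome, as a careful person would: the job done as asked, in the order asked, and still so for the second after the job is handed in, with the robot touching nothing.
It also fails if it takes over 72 s, if anything falls off the work surface, if the arm or the gripper's body presses on something with over 40 N, if the wrist force passes 120 N, or if a joint passes its speed limit or range.

## Robot

A 6-joint arm with a two-finger parallel gripper is mounted at the origin on a cart in front of the work surface, level with it; the furniture and walls round the work are solid. World frame = base frame: x ahead of the robot, y to its left, z up, the work surface at z = 0. Lengths are in mm, angles in degrees, forces in N, time in s.
With the tool pointing down it reaches from about 350 to 850 mm from the base axis. Payload 8.1 kg.
Tool frame: the origin (TCP) lies on the centre line of the jaws, within the pads' length; the fingertips stand 19 mm ahead of it and the grasp point (between the pads) is the TCP; z points along the fingers, y is the line along which they close (so a half turn about z gives the same grasp; the last joint's range is limited). The gripper opens to 85 mm and grips with 20 to 120 N. Pads are 22 mm wide; open, the fingers measure 114 mm over their backs; the gripper's body (76 mm by 85 mm) begins 54 mm behind the grasp point. The pads swing forward as they close: fully open they stand 13 mm farther back than shut.
Start: joints at [70.967, 7.471, 85.268, -0, 87.261, -4.893], TCP at [146.559, 581.83, 250.292] pointing down, gripper open.
Joint ranges: [-169.43, 169.43], [-51.17, 129.36], [1.28, 143.12], [-76.62, 256.62], [0, 156.53], [-152.29, 152.29]. Speed limits (degrees/s): [136.94, 136.94, 159.86, 180, 180, 180].

## Interface

Orientations are given as [roll, pitch, yaw] about the fixed x, y, z axes, in that order (R = Rz(yaw) Ry(pitch) Rx(roll)).
In Python, from bench import r gives the robot as it stands. The module is installed in compiled form; this text tells all that it offers.
- The arm moves only by the tool servo_tool, never from a script. Its arguments are lists of equal length, an entry for each row: "fingers": the finger opening in m, from 0 to 0.0854; "linear": the shift along the tool's x, y, z in m, a list of three; "rotation": the turn, a rotation vector about the tool's x, y, z in degrees, a list of three. A call has 1 to 10 rows; each row is the pose to reach, as a shift and turn from the pose commanded when the call began, along the tool's axes at that moment; what a row does not reach only later rows make up. A row lasts 1/10 s, in which the tool goes at most 50 mm and 8.59 degrees, less where a joint would pass 70% of its speed; a pose out of reach is approached as far as the arm can. A call with a gripper value outside its range is refused whole. The fingers move at their own pace and stop on an object; "force" is the grip in N (left out, the last holds). Time passes only in rows, so rows that repeat a pose let the fingers close. It gives the time, the measured TCP pose, the force, the opening and the grip force at its end, in the units of the state.
- r.sense(): the state, without advancing time (a new reading comes with each control period).
- r.snapshot(name): name is "scene" or "top" or "wrist"; returns a dict with "frame" (400x640x3 uint8, red, green, blue), "fx", "fy", "cx", "cy" (pixels), "k1" (the pictures are not rectified: a ray, as slopes to the right and down, at radius r is drawn at 1 + k1 r^2 times it, then the intrinsics apply), "camera_from_world" (4x4, takes a point from world to camera coordinates). Camera axes: x right, y up, looking along -z (the intrinsics and any distortion apply to the point x, -y, -z); pixel columns grow to the right and rows downward; lengths in mm; the calibration is good to about 2 mm. A picture is of the moment at which its call begins. There is no depth.
- r.hand_in(): hands the job in; it is judged then, once.
The state is a dict: "time": time; "joint_pos": joint angles; "qd": joint speeds; "joint_efforts": joint torques, N m; "tool_pos": TCP position; "tcp_rot": TCP orientation; "ft_force": force on the tool from outside, world axes, zero at the start; "wrist_torque": the same for the moment, N m; "finger_gap": finger opening in mm; "grip_force": force on a finger pad.
Only numpy, scipy, OpenCV 4.12 (cv2) and the standard library are available. Lean on these libraries where they do the work, as an engineer would, in place of code of your own. Each camera call takes 0.05 s, during which the arm holds its last target. There are 200 camera calls.

## Working session

There is one attempt and no reset: what is moved stays moved. The work goes in short steps, Python scripts to look and compute and a tool call to move; the robot and the scene stay as the last step left them, time stands still between calls to the robot, and variables do not carry over. Pictures are saved under pics/ and viewed, at most 10 in all, crops included, and the job is handed in when it is done.

Besides the shell and the picture viewer there is one more tool, called after "Request:" in YAML: its name, and indented under it one key for each argument. servo_tool: Moves the arm, as the interface text tells. Its arguments: {"type":"object","properties":{"fingers":{"type":"array","items":{"type":"number"}},"linear":{"type":"array","items":{"type":"array","items":{"type":"number"}}},"rotation":{"type":"array","items":{"type":"array","items":{"type":"number"}}},"force":{"type":"number"}},"required":["fingers","linear","rotation"]}

```bash
mkdir -p pics; cat > h.py <<'E'
import numpy as np, cv2
from bench import r
def snap(n,f=None):
    s=r.snapshot(n)
    if f: cv2.imwrite('pics/'+f,cv2.cvtColor(s['frame'],cv2.COLOR_RGB2BGR))
    return s
def ray(s,u,v):
    x=(u-s['cx'])/s['fx'];y=(v-s['cy'])/s['fy']
    rd=np.hypot(x,y);q=rd
    for _ in range(20): q=rd/(1+s['k1']*q*q)
    k=q/rd if rd>0 else 1
    M=np.array(s['camera_from_world']);R=M[:3,:3];t=M[:3,3]
    return -R.T@t, R.T@np.array([x*k,-y*k,-1])
def onz(s,u,v,z):
    c,d=ray(s,u,v); return c+d*(z-c[2])/d[2]
def proj(s,p):
    M=np.array(s['camera_from_world']);c=M[:3,:3]@np.asarray(p,float)+M[:3,3]
    x,y=c[0]/-c[2],-c[1]/-c[2];k=1+s['k1']*(x*x+y*y)
    return s['cx']+s['fx']*x*k,s['cy']+s['fy']*y*k
E
python3 - <<'E'
from h import *
for n in('scene','top','wrist'):
    s=snap(n,n+'0.png'); print(n,s['fx'],s['k1'],ray(s,320,200))
print(r.sense())
E
```

```text
scene 469.3696568221237 -0.044637196363268974 (array([  -68.21963051, -1190.91621758,   850.19291478]), array([ 0.38368161,  0.77568267, -0.50125261]))
top 407.12614818992415 -0.07174030451460031 (array([ 284.39518412,   35.3172253 , 1395.7001014 ]), array([ 0.19091959,  0.01863661, -0.98145015]))
wrist 279.2849924291514 -0.01954709027391464 (array([ 74.11976757, 600.3049453 , 372.0644892 ]), array([ 0.29287963, -0.06708287, -0.95382487]))
{'time': 0.15, 'joint_pos': array([ 7.09663379e+01,  7.50837467e+00,  8.53140460e+01,  9.60995294e-04,
        8.72635489e+01, -4.89402379e+00]), 'qd': array([-0.01430197, -0.16871114, -0.19503401, -0.06061778, -0.00091845,
        0.07925287]), 'joint_efforts': array([ 2.24199293e-04, -5.70059252e+01, -5.01161420e+01, -1.83836651e-04,
        9.37384466e-03, -1.62067693e-05]), 'tool_pos': array([146.42240304, 581.44477134, 249.46061048]), 'tcp_rot': array([-1.79914426e+02, -8.29065372e-03,  1.65860309e+02]), 'ft_force': array([-0.54737752, -0.54050535,  0.06679921]), 'wrist_torque': array([0.02600555, 0.021851  , 0.03046827]), 'grip_force': 0.0, 'finger_gap': 85.52052464176106}
```

View pics/top0.png

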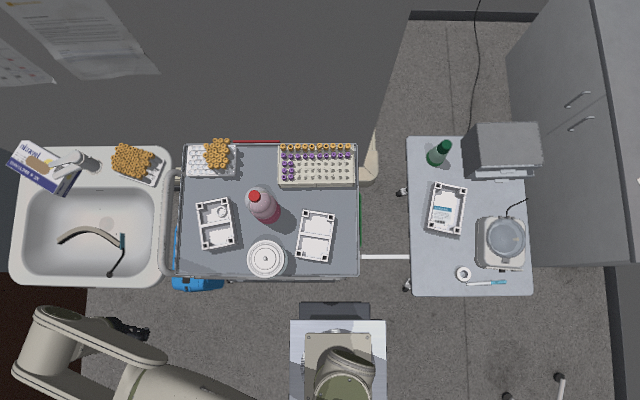

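View pics/scene0.png

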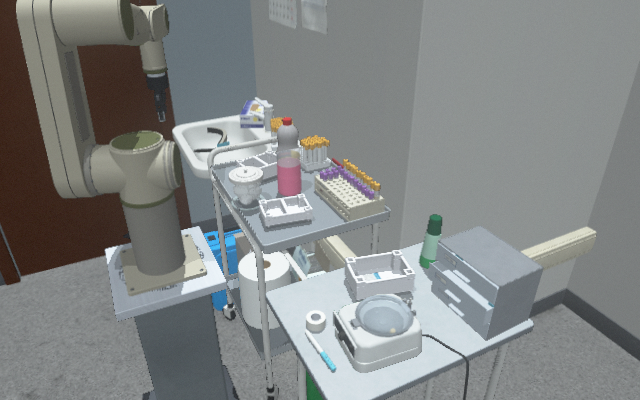

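Top: the deep tray with the tape roll is at the trolley left (215,223), the shallow tray at the trolley right (316,236), and the bottom tray with the gauze on the side table (446,208). Next I zoom in on the trays.

```bash
python3 - <<'E'
from h import *
a=cv2.imread('pics/top0.png'); w=cv2.imread('pics/wrist0.png')
cs=[cv2.resize(a[y-36:y+36,x-26:x+26],None,fx=5,fy=5,interpolation=cv2.INTER_CUBIC) for x,y in((215,223),(316,236),(446,208))]
cv2.imwrite('pics/m.png',np.hstack(cs))
s=r.snapshot('top')
for z in(0,70):
  for u,v in((215,223),(316,236),(446,208),(254,197),(266,260),(181,276),(359,274),(410,293)): print(z,u,v,onz(s,u,v,z).round())
E
```

```text
0 215 223 [474. 428.   0.]
0 316 236 [430.  75.   0.]
0 446 208 [ 528. -377.    0.]
0 254 197 [566. 294.   0.]
0 266 260 [347. 245.   0.]
0 181 276 [290. 537.   0.]
0 359 274 [302. -71.   0.]
0 410 293 [ 239. -241.    0.]
70 215 223 [464. 408.  70.]
70 316 236 [423.  73.  70.]
70 446 208 [ 516. -356.   70.]
70 254 197 [552. 281.  70.]
70 266 260 [344. 234.  70.]
70 181 276 [290. 512.  70.]
70 359 274 [301. -66.  70.]
70 410 293 [ 241. -227.   70.]
```

View pics/m.png

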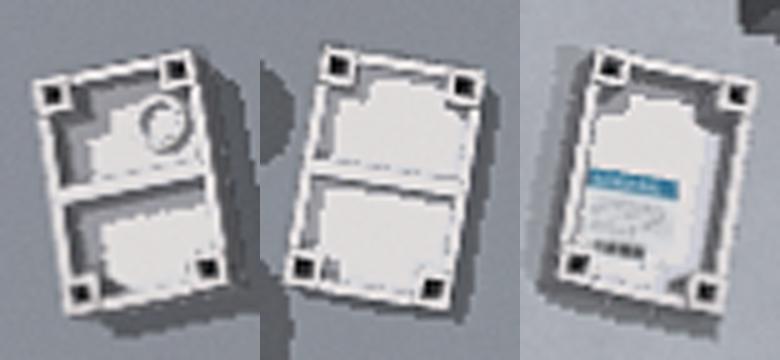

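View pics/wrist0.png

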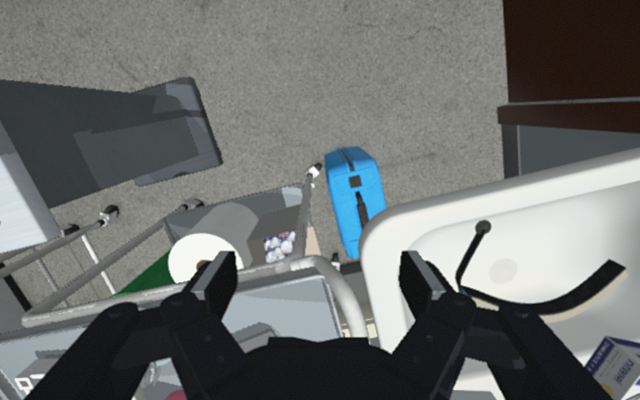

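Montage: all twelve dark square sockets show clearly, and the tape roll is in the far compartment of the deep tray, right side. The wrist view shows only the sink side. I compute the poses from the socket centroids.

```bash
cat >> h.py <<'E'
def sock(s,pts,z,w=4,thr=None,verbose=0):
    g=cv2.cvtColor(s['frame'],cv2.COLOR_RGB2GRAY).astype(float); P=[]
    for u,v in pts:
        x0,y0=int(round(u))-w,int(round(v))-w
        c=g[y0:y0+2*w+1,x0:x0+2*w+1]; t=thr or (c.min()+c.max())/2
        m=(c<t).astype(np.uint8); n,l,st,ce=cv2.connectedComponentsWithStats(m)
        yy,xx=np.mgrid[:2*w+1,:2*w+1]
        k=l[np.unravel_index(np.argmin(np.where((xx-w)**2+(yy-w)**2<=4+w*w/4,c,999)),c.shape)]
        wt=np.clip(t+30-c,0,None)*(cv2.dilate((l==k).astype(np.uint8),np.ones((3,3)))>0)
        P.append(onz(s,x0+(wt*xx).sum()/wt.sum(),y0+(wt*yy).sum()/wt.sum(),z))
    return np.array(P)
def pose(P):
    """P order: far-left, far-right, near-left, near-right; x axis = near->far"""
    c=P.mean(0); d=P[0]+P[1]-P[2]-P[3]; e=P[0]+P[2]-P[1]-P[3]
    return c[:2].round(1), np.degrees(np.arctan2(d[1],d[0])).round(2), np.degrees(np.arctan2(-e[0],e[1])).round(2),(np.linalg.norm(d)/2).round(1),(np.linalg.norm(e)/2).round(1)
E
python3 - <<'E'
from h import *
s=r.snapshot('top')
D=dict(deep=((189,187),[(52,94),(177,68),(80,291),(208,266)],70),shal=((290,200),[(80,65),(204,85),(43,266),(173,288)],50),bot=((420,172),[(92,67),(218,94),(56,263),(185,290)],70))
for n,(o,q,z) in D.items():
    pts=[(o[0]+x/5-.4,o[1]+y/5-.4) for x,y in q]
    print(n,pose(np.array([onz(s,*p,z) for p in pts])),pose(sock(s,pts,z,3)))
E
```

```text
deep (array([466.2, 410.3]), np.float64(11.58), np.float64(11.73), np.float64(134.7), np.float64(86.0)) (array([465.2, 410.3]), np.float64(11.59), np.float64(11.6), np.float64(135.4), np.float64(85.8))
shal (array([429.2,  78.1]), np.float64(-9.11), np.float64(-9.2), np.float64(136.1), np.float64(85.4)) (array([428.8,  78.9]), np.float64(-8.71), np.float64(-9.03), np.float64(136.0), np.float64(85.5))
bot (array([ 518.9, -360.7]), np.float64(-12.97), np.float64(-12.13), np.float64(135.2), np.float64(86.0)) (array([ 518.5, -360.6]), np.float64(-12.29), np.float64(-12.44), np.float64(135.2), np.float64(86.0))
```

```bash
cat >> h.py <<'E'
def delta(a,b):
    """a,b = (x,y,z,yaw): tool-frame shift (m) and turn"""
    c,s=np.cos(np.radians(a[3])),np.sin(np.radians(a[3])); d=np.subtract(b,a)
    return np.round([(c*d[0]+s*d[1])/1e3,(s*d[0]-c*d[1])/1e3,-d[2]/1e3,-d[3]],4)
def rows(a,b,n):
    D=delta(a,b)
    for i in range(1,n+1):
        f=i/n; print(np.round(D*f,4).tolist())
E
python3 - <<'E'
from h import *
rows((146.56,581.83,250.3,165.86),(465.5,410.3,200,101.6),10)
s=r.snapshot('top')
p=onz(s,221.6,212,28);print(p); d=p[:2]-[465.5,410.3];a=np.radians(11.6)
print(d@[np.cos(a),np.sin(a)],d@[-np.sin(a),np.cos(a)])
E
```

```text
[-0.0351, -0.0088, 0.005, 6.426]
[-0.0702, -0.0177, 0.0101, 12.852]
[-0.1054, -0.0265, 0.0151, 19.278]
[-0.1405, -0.0354, 0.0201, 25.704]
[-0.1756, -0.0442, 0.0252, 32.13]
[-0.2107, -0.053, 0.0302, 38.556]
[-0.2458, -0.0619, 0.0352, 44.982]
[-0.281, -0.0707, 0.0402, 51.408]
[-0.3161, -0.0796, 0.0453, 57.834]
[-0.3512, -0.0884, 0.0503, 64.26]
[507.90721621 399.00579114  28.        ]
39.270043361916905 -19.5906823412544
```

Request:
servo_tool:
  fingers: [0.06, 0.06, 0.06, 0.06, 0.06, 0.06, 0.06, 0.06, 0.06, 0.06]
  linear:
    - [-0.035, -0.009, 0.005]
    - [-0.07, -0.018, 0.01]
    - [-0.105, -0.027, 0.015]
    - [-0.14, -0.035, 0.02]
    - [-0.175, -0.044, 0.025]
    - [-0.21, -0.053, 0.03]
    - [-0.246, -0.062, 0.035]
    - [-0.281, -0.071, 0.04]
    - [-0.316, -0.08, 0.045]
    - [-0.3512, -0.0884, 0.05]
  rotation:
    - [0, 0, 6.4]
    - [0, 0, 12.8]
    - [0, 0, 19.2]
    - [0, 0, 25.7]
    - [0, 0, 32.1]
    - [0, 0, 38.5]
    - [0, 0, 45]
    - [0, 0, 51.4]
    - [0, 0, 57.8]
    - [0, 0, 64.26]

```text
time: 1.3
tool_pos: [466.7, 409.4, 200.1]
tcp_rot: [180.0, -0.0, 101.3]
ft_force: [0.1, 0.0, -0.0]
finger_gap: 60.3
grip_force: 0.0
```

Request:
servo_tool:
  fingers: [0.06, 0.06, 0.06]
  linear:
    - [0, 0, 0]
    - [0, 0, 0]
    - [0, 0, 0]
  rotation:
    - [0, 0, 0]
    - [0, 0, 0]
    - [0, 0, 0]
  force: 60

```text
time: 1.6
tool_pos: [464.9, 410.8, 200.4]
tcp_rot: [-180.0, -0.0, 101.7]
ft_force: [-0.6, 0.7, -1.2]
finger_gap: 59.8
grip_force: 0.0
```

```bash
python3 - <<'E'
from h import *
s=snap('wrist','w1.png'); e=r.sense(); print(e['time'],e['tool_pos'],e['tcp_rot'])
a=np.radians(11.6);c=np.array([465.2,410.3])
for x in(68,-68):
  for y in(43,-43):
    print(proj(s,[c[0]+x*np.cos(a)-y*np.sin(a),c[1]+x*np.sin(a)+y*np.cos(a),70]))
E
```

```text
1.65 [464.70354572 410.99983366 200.47409273] [-1.79997368e+02 -1.81905970e-02  1.01709358e+02]
(np.float64(391.098645759146), np.float64(151.80161304429123))
(np.float64(384.3525921909755), np.float64(238.77060585621643))
(np.float64(240.41665829696672), np.float64(151.86029898831794))
(np.float64(247.5642622932997), np.float64(238.8872116370439))
```

View pics/w1.png

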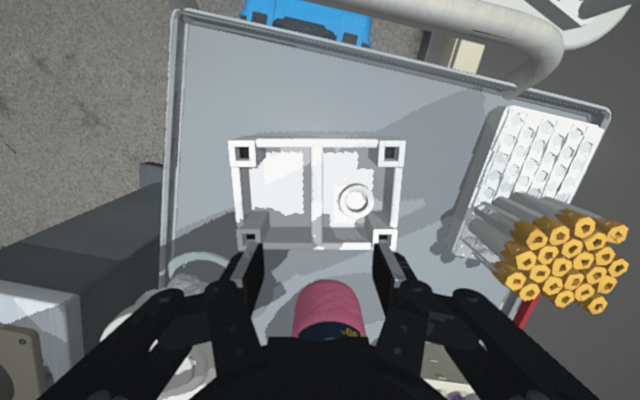

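```bash
python3 - <<'E'
from h import *
s=r.snapshot('wrist'); print(pose(sock(s,[(391,152),(384,238),(242,152),(249,238)],70,6)[[0,1,2,3]]))
t=r.snapshot('top'); print(onz(t,254,197,286),onz(t,254,197,270))
E
```

```text
(array([466. , 410.9]), np.float64(11.01), np.float64(11.81), np.float64(133.3), np.float64(84.3))
[508.50438402 240.96799907 286.        ] [511.73565992 243.93313566 270.        ]
```

Wrist view: the sockets at (391,152), (384,238), (242,152) and (249,238) agree with the top estimate to 1 mm. Descending to grasp.

Request:
servo_tool:
  fingers: [0.06, 0.06, 0.06, 0.06, 0.06, 0.06, 0.06, 0.06]
  linear:
    - [0, 0, 0.02]
    - [0, 0, 0.045]
    - [0, 0, 0.07]
    - [0, 0, 0.095]
    - [0, 0, 0.12]
    - [0, 0, 0.136]
    - [0, 0, 0.146]
    - [0, 0, 0.146]
  rotation:
    - [0, 0, 0]
    - [0, 0, 0]
    - [0, 0, 0]
    - [0, 0, 0]
    - [0, 0, 0]
    - [0, 0, 0]
    - [0, 0, 0]
    - [0, 0, 0]

```text
time: 2.55
tool_pos: [464.5, 410.0, 53.0]
tcp_rot: [-179.9, 0.1, 101.6]
ft_force: [0.3, 0.7, 0.3]
finger_gap: 60.1
grip_force: 0.0
```

Request:
servo_tool:
  fingers: [0.03, 0.01, 0.0, 0.0, 0.0, 0.0, 0.0]
  linear:
    - [0, 0, 0]
    - [0, 0, 0]
    - [0, 0, 0]
    - [0, 0, 0]
    - [0, 0, 0]
    - [0, 0, 0]
    - [0, 0, 0]
  rotation:
    - [0, 0, 0]
    - [0, 0, 0]
    - [0, 0, 0]
    - [0, 0, 0]
    - [0, 0, 0]
    - [0, 0, 0]
    - [0, 0, 0]
  force: 60

```text
time: 3.25
tool_pos: [466.2, 410.8, 55.7]
tcp_rot: [179.9, -0.1, 101.6]
ft_force: [-0.6, -0.4, 6.2]
finger_gap: 11.0
grip_force: 58.9
```

Request:
servo_tool:
  fingers: [0, 0, 0, 0, 0, 0, 0, 0, 0, 0]
  linear:
    - [0, 0, -0.004]
    - [0, 0, -0.012]
    - [0, 0, -0.025]
    - [0, 0, -0.045]
    - [0, 0, -0.075]
    - [0, 0, -0.11]
    - [0, 0, -0.145]
    - [0, 0, -0.18]
    - [0, 0, -0.215]
    - [0, 0, -0.25]
  rotation:
    - [0, 0, 0]
    - [0, 0, 0]
    - [0, 0, 0]
    - [0, 0, 0]
    - [0, 0, 0]
    - [0, 0, 0]
    - [0, 0, 0]
    - [0, 0, 0]
    - [0, 0, 0]
    - [0, 0, 0]

```text
time: 4.25
tool_pos: [465.2, 410.1, 306.8]
tcp_rot: [180.0, -0.0, 101.6]
ft_force: [0.7, 0.7, -3.1]
finger_gap: 10.9
grip_force: 58.6
```

Request:
servo_tool:
  fingers: [0, 0, 0, 0, 0, 0]
  linear:
    - [0, 0, -0.03]
    - [0, 0, -0.06]
    - [0, 0, -0.08]
    - [0, 0, -0.095]
    - [0, 0, -0.1]
    - [0, 0, -0.1]
  rotation:
    - [0, 0, 0]
    - [0, 0, 0]
    - [0, 0, 0]
    - [0, 0, 0]
    - [0, 0, 0]
    - [0, 0, 0]

```text
time: 4.85
tool_pos: [465.6, 410.4, 405.6]
tcp_rot: [179.9, -0.0, 101.6]
ft_force: [0.2, 0.1, -3.2]
finger_gap: 10.8
grip_force: 58.6
```

```bash
python3 - <<'E'
from h import *
s=snap('top'); w=snap('wrist')
a=cv2.cvtColor(np.vstack([s['frame'][100:320,140:540],w['frame'][60:360,120:520]]),cv2.COLOR_RGB2BGR)
cv2.imwrite('pics/c1.png',a)
# path: swing about base in polar coords
A=(465.5,410.3,404.3,101.6);B=(518.7,-360.6,404.3,77.7)
ra,rb=np.hypot(*A[:2]),np.hypot(*B[:2]);ta,tb=np.arctan2(A[1],A[0]),np.arctan2(B[1],B[0])
n=20;P=[A]
for i in range(1,n+1):
    f=i/n;f=f*f*(3-2*f); R=ra+f*(rb-ra);t=ta+f*(tb-ta); P.append((R*np.cos(t),R*np.sin(t),404.3,A[3]+f*(B[3]-A[3])))
for k in range(2):
  for i in range(10): print(delta(P[10*k],P[10*k+i+1]).tolist())
E
```

```text
[-0.0052, 0.003, -0.0, 0.1733]
[-0.0201, 0.0114, -0.0, 0.6692]
[-0.0442, 0.0237, -0.0, 1.4519]
[-0.0768, 0.0384, -0.0, 2.4856]
[-0.1172, 0.0537, -0.0, 3.7344]
[-0.1646, 0.0676, -0.0, 5.1624]
[-0.218, 0.0786, -0.0, 6.7338]
[-0.276, 0.0851, -0.0, 8.4128]
[-0.3368, 0.0861, -0.0, 10.1635]
[-0.3988, 0.0811, -0.0, 11.95]
[-0.0622, 0.0017, -0.0, 1.7865]
[-0.1232, -0.0026, -0.0, 3.5372]
[-0.1811, -0.0124, -0.0, 5.2162]
[-0.2342, -0.0263, -0.0, 6.7876]
[-0.2814, -0.043, -0.0, 8.2156]
[-0.3215, -0.0607, -0.0, 9.4644]
[-0.3537, -0.0774, -0.0, 10.4981]
[-0.3774, -0.0913, -0.0, 11.2808]
[-0.3921, -0.1006, -0.0, 11.7767]
[-0.3972, -0.104, -0.0, 11.95]
```

View pics/c1.png

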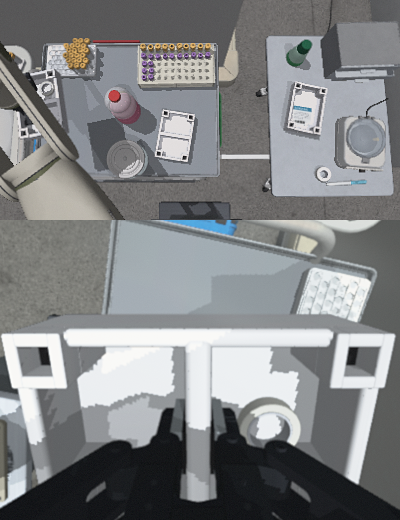

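The tray is held level with the roll inside (wrist crop, roll at 268,420). Now a smooth swing over at z≈405.

```bash
cat >> h.py <<'E'
def swing(A,B,n):
    ra,rb=np.hypot(*A[:2]),np.hypot(*B[:2]);ta,tb=np.arctan2(A[1],A[0]),np.arctan2(B[1],B[0]);P=[A]
    for i in range(1,n+1):
        f=i/n;f=f*f*(3-2*f);R=ra+f*(rb-ra);t=ta+f*(tb-ta);P.append((R*np.cos(t),R*np.sin(t),A[2]+f*(B[2]-A[2]),A[3]+f*(B[3]-A[3])))
    for k in range(n//10):
        D=[delta(P[10*k],P[10*k+i+1]) for i in range(10)]
        print([[round(v,3) for v in d[:3].tolist()] for d in D]); print([[0,0,round(d[3],1)] for d in D]); print(np.round(P[10*k+10],1))
E
python3 -c "
from h import *
swing((465.5,410.3,404.3,101.6),(518.7,-360.6,404.3,77.7),30)"
```

```text
[[-0.002, 0.001, -0.0], [-0.009, 0.005, -0.0], [-0.02, 0.011, -0.0], [-0.035, 0.019, -0.0], [-0.054, 0.029, -0.0], [-0.077, 0.038, -0.0], [-0.103, 0.049, -0.0], [-0.132, 0.059, -0.0], [-0.165, 0.068, -0.0], [-0.2, 0.075, -0.0]]
[[0, 0, np.float64(0.1)], [0, 0, np.float64(0.3)], [0, 0, np.float64(0.7)], [0, 0, np.float64(1.2)], [0, 0, np.float64(1.8)], [0, 0, np.float64(2.5)], [0, 0, np.float64(3.3)], [0, 0, np.float64(4.2)], [0, 0, np.float64(5.2)], [0, 0, np.float64(6.2)]]
[579.5 229.9 404.3  95.4]
[[-0.036, 0.01, -0.0], [-0.075, 0.018, -0.0], [-0.115, 0.024, -0.0], [-0.156, 0.027, -0.0], [-0.197, 0.027, -0.0], [-0.239, 0.025, -0.0], [-0.28, 0.02, -0.0], [-0.32, 0.012, -0.0], [-0.358, 0.002, -0.0], [-0.394, -0.009, -0.0]]
[[0, 0, np.float64(1.1)], [0, 0, np.float64(2.2)], [0, 0, np.float64(3.4)], [0, 0, np.float64(4.6)], [0, 0, np.float64(5.8)], [0, 0, np.float64(6.9)], [0, 0, np.float64(8.1)], [0, 0, np.float64(9.3)], [0, 0, np.float64(10.4)], [0, 0, np.float64(11.5)]]
[ 607.2 -163.3  404.3   83.9]
[[-0.036, -0.006, -0.0], [-0.069, -0.014, -0.0], [-0.099, -0.022, -0.0], [-0.126, -0.032, -0.0], [-0.149, -0.041, -0.0], [-0.169, -0.049, -0.0], [-0.185, -0.056, -0.0], [-0.196, -0.062, -0.0], [-0.203, -0.066, -0.0], [-0.206, -0.067, -0.0]]
[[0, 0, np.float64(1.0)], [0, 0, np.float64(2.0)], [0, 0, np.float64(2.9)], [0, 0, np.float64(3.7)], [0, 0, np.float64(4.4)], [0, 0, np.float64(5.0)], [0, 0, np.float64(5.5)], [0, 0, np.float64(5.9)], [0, 0, np.float64(6.1)], [0, 0, np.float64(6.2)]]
[ 518.7 -360.6  404.3   77.7]
```

Request:
servo_tool:
  fingers: [0, 0, 0, 0, 0, 0, 0, 0, 0, 0]
  linear:
    - [-0.002, 0.001, 0]
    - [-0.009, 0.005, 0]
    - [-0.02, 0.011, 0]
    - [-0.035, 0.019, 0]
    - [-0.054, 0.029, 0]
    - [-0.077, 0.038, 0]
    - [-0.103, 0.049, 0]
    - [-0.132, 0.059, 0]
    - [-0.165, 0.068, 0]
    - [-0.2, 0.075, 0]
  rotation:
    - [0, 0, 0.1]
    - [0, 0, 0.3]
    - [0, 0, 0.7]
    - [0, 0, 1.2]
    - [0, 0, 1.8]
    - [0, 0, 2.5]
    - [0, 0, 3.3]
    - [0, 0, 4.2]
    - [0, 0, 5.2]
    - [0, 0, 6.2]

```text
time: 5.95
tool_pos: [580.3, 227.0, 404.0]
tcp_rot: [-180.0, 0.0, 95.3]
ft_force: [0.0, -0.7, -2.3]
finger_gap: 11.1
grip_force: 58.6
```

Request:
servo_tool:
  fingers: [0, 0, 0, 0, 0, 0, 0, 0, 0, 0]
  linear:
    - [-0.036, 0.01, 0]
    - [-0.075, 0.018, 0]
    - [-0.115, 0.024, 0]
    - [-0.156, 0.027, 0]
    - [-0.197, 0.027, 0]
    - [-0.239, 0.025, 0]
    - [-0.28, 0.02, 0]
    - [-0.32, 0.012, 0]
    - [-0.358, 0.002, 0]
    - [-0.394, -0.009, 0]
  rotation:
    - [0, 0, 1.1]
    - [0, 0, 2.2]
    - [0, 0, 3.4]
    - [0, 0, 4.6]
    - [0, 0, 5.8]
    - [0, 0, 6.9]
    - [0, 0, 8.1]
    - [0, 0, 9.3]
    - [0, 0, 10.4]
    - [0, 0, 11.5]

```text
time: 6.95
tool_pos: [606.5, -167.1, 404.1]
tcp_rot: [-180.0, 0.0, 83.7]
ft_force: [-0.1, 0.7, -3.2]
finger_gap: 10.8
grip_force: 58.6
```

Request:
servo_tool:
  fingers: [0, 0, 0, 0, 0, 0, 0, 0, 0, 0]
  linear:
    - [-0.036, -0.006, 0]
    - [-0.069, -0.014, 0]
    - [-0.099, -0.022, 0]
    - [-0.126, -0.032, 0]
    - [-0.149, -0.041, 0]
    - [-0.169, -0.049, 0]
    - [-0.185, -0.056, 0]
    - [-0.196, -0.062, 0]
    - [-0.203, -0.066, 0]
    - [-0.206, -0.067, 0]
  rotation:
    - [0, 0, 1.0]
    - [0, 0, 2.0]
    - [0, 0, 2.9]
    - [0, 0, 3.7]
    - [0, 0, 4.4]
    - [0, 0, 5.0]
    - [0, 0, 5.5]
    - [0, 0, 5.9]
    - [0, 0, 6.1]
    - [0, 0, 6.2]

```text
time: 7.95
tool_pos: [518.3, -361.9, 404.4]
tcp_rot: [180.0, 0.0, 77.7]
ft_force: [-0.4, -0.8, -3.5]
finger_gap: 11.6
grip_force: 58.6
```

Request:
servo_tool:
  fingers: [0, 0, 0, 0, 0, 0, 0, 0, 0, 0]
  linear:
    - [0, 0, 0.01]
    - [0, 0, 0.03]
    - [0, 0, 0.055]
    - [0, 0, 0.085]
    - [0, 0, 0.115]
    - [0, 0, 0.145]
    - [0, 0, 0.17]
    - [0, 0, 0.19]
    - [0, 0, 0.2]
    - [0, 0, 0.2]
  rotation:
    - [0, 0, 0]
    - [0, 0, 0]
    - [0, 0, 0]
    - [0, 0, 0]
    - [0, 0, 0]
    - [0, 0, 0]
    - [0, 0, 0]
    - [0, 0, 0]
    - [0, 0, 0]
    - [0, 0, 0]

```text
time: 8.95
tool_pos: [518.2, -359.9, 201.9]
tcp_rot: [-179.8, -0.1, 77.8]
ft_force: [-0.6, -0.2, -2.4]
finger_gap: 11.0
grip_force: 58.6
```

```bash
python3 - <<'E'
from h import *
s=snap('top'); w=snap('scene'); snap('wrist','w2.png')
e=r.sense();print(e['time'],e['tool_pos'],e['tcp_rot'])
a=np.hstack([cv2.resize(f,(400,440),interpolation=cv2.INTER_CUBIC) for f in(s['frame'][140:250,400:500],w['frame'][210:320,330:430])])
cv2.imwrite('pics/c2.png',cv2.cvtColor(a,cv2.COLOR_RGB2BGR))
E
```

```text
9.1 [ 519.59842432 -361.58028928  205.89994538] [1.79879575e+02 5.90098954e-02 7.77223846e+01]
```

View pics/c2.png

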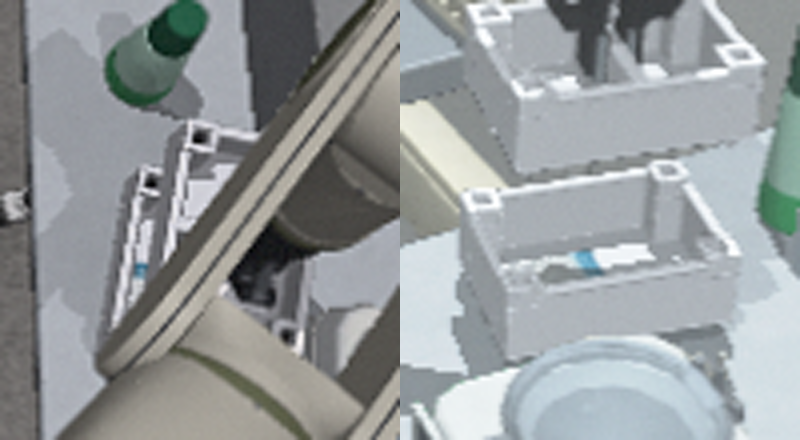

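Both trays are visible in the scene view: bottom tray sockets near (350,259) and (397,252), carried sockets near (415,223) and (352,213). The top view is hidden by the arm. I compare measured pixels with predicted ones.

```bash
cat >> h.py <<'E'
def corners(x,y,a,z):
    a=np.radians(a);c,s=np.cos(a),np.sin(a)
    return {(i,j):np.array([x+68*i*c-43*j*s,y+68*i*s+43*j*c,z]) for i in(1,-1) for j in(1,-1)}
E
python3 - <<'E'
from h import *
s=r.snapshot('scene');e=r.sense();p=e['tool_pos']
for n,x,y,a,z in(('bot',518.6,-360.6,-12.3,70),('deep',p[0],p[1],e['tcp_rot'][2]-90,p[2]+15.7)):
  for k,P in corners(x,y,a,z).items():
    u,v=proj(s,P)
    try: q=sock(s,[(u,v)],z,5)[0]; print(n,k,np.round((u,v),1),np.round(proj(s,q),1),(q-P).round(1))
    except Exception as ex: print(n,k,u,v,ex)
print(p,e['tcp_rot'])
E
```

```text
bot (1, 1) [396.6 250.9] [396.8 247.7] [ 9.4 12.5  0. ]
bot (1, -1) [408.9 269.7] [406.9 270.6] [-7.1 -0.7  0. ]
bot (-1, 1) [350.  258.2] [350.1 259.3] [-2.3 -4.6  0. ]
bot (-1, -1) [359.9 277.9] [360.  280.2] [-4.5 -8.3  0. ]
deep (1, 1) [401.8 204.2] [400.9 203.1] [1.1 5.4 0. ]
deep (1, -1) [415.3 221.3] [417.9 217.7] [15.8 10.6  0. ]
deep (-1, 1) [352.3 210.8] [352.5 207.9] [ 7.6 12.5  0. ]
deep (-1, -1) [363.1 228.8] [363.1 228.3] [1.2 1.7 0. ]
[ 519.6611816  -361.75545539  206.15568024] [1.79855285e+02 7.29251366e-02 7.77147793e+01]
```

View pics/w2.png

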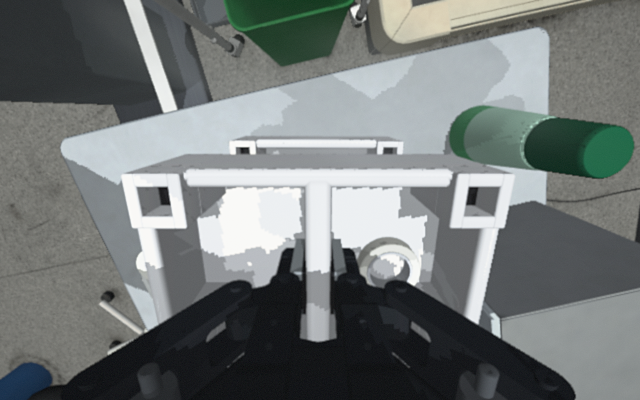

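```bash
python3 - <<'E'
from h import *
s=r.snapshot('wrist');e=r.sense();p=e['tool_pos']
for n,x,y,a,z in(('bot',518.6,-360.6,-12.3,70),('deep',p[0],p[1],e['tcp_rot'][2]-90,p[2]+15.7)):
  for k,P in corners(x,y,a,z).items():
    if k[1]<0: continue
    print(n,k,np.round(proj(s,P),1),P.round(1))
f=s['frame']
cs=[cv2.resize(f[y-20:y+20,x-20:x+20],None,fx=9,fy=9,interpolation=cv2.INTER_NEAREST) for x,y in((243,149),(390,149))]
cs2=[cv2.resize(f[y-30:y+30,x-30:x+30],None,fx=4,fy=4,interpolation=cv2.INTER_NEAREST) for x,y in((156,201),(484,201))]
im=np.vstack([np.hstack(cs),np.hstack(cs2+[np.zeros((240,240,3),np.uint8)])])
cv2.imwrite('pics/c3.png',cv2.cvtColor(im,cv2.COLOR_RGB2BGR))
E
```

```text
bot (1, 1) [387.5 150.1] [ 594.2 -333.1   70. ]
bot (-1, 1) [239.9 150.4] [ 461.3 -304.1   70. ]
deep (1, 1) [481.2 200.7] [ 595.2 -334.3  221.9]
deep (-1, 1) [145.  201.7] [ 462.3 -305.3  221.9]
```

View pics/c3.png

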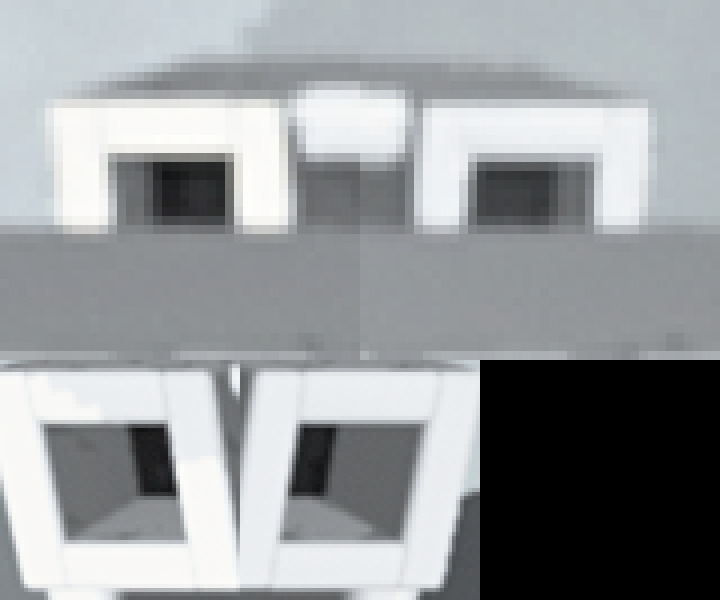

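```bash
python3 - <<'E'
from h import *
s=r.snapshot('wrist');e=r.sense();p=e['tool_pos'];print(p)
def fr(P,x,y,a):
    d=P[:2]-[x,y];a=np.radians(a);return (d@[np.cos(a),np.sin(a)]).round(2),(d@[-np.sin(a),np.cos(a)]).round(2)
A=(518.6,-360.6,-12.3)
for u,v in((235.,145.8),(248.6,145.8),(381.5,146.3),(395.6,146.3)): print('bot edge (want +-61.5/74.5, 49.5)',fr(onz(s,u,v,70),*A))
for dz in(15.7,13):
  for u,v in((126+42/4-.5,186.5),(126+165/4-.5,186.5),(126+65/4-.5,216.2),(126+190/4-.5,216.2),(454+58/4-.5,186.5),(454+187/4-.5,186.5),(454+42/4-.5,216.2),(454+170/4-.5,216.2)): print('deep',dz,fr(onz(s,u,v,p[2]+dz),p[0],p[1],e['tcp_rot'][2]-90))
E
```

```text
[ 519.49496861 -361.84406137  206.00274771]
bot edge (want +-61.5/74.5, 49.5) (np.float64(-72.18), np.float64(47.11))
bot edge (want +-61.5/74.5, 49.5) (np.float64(-59.7), np.float64(47.05))
bot edge (want +-61.5/74.5, 49.5) (np.float64(62.18), np.float64(46.35))
bot edge (want +-61.5/74.5, 49.5) (np.float64(75.18), np.float64(46.35))
deep 15.7 (np.float64(-70.48), np.float64(49.26))
deep 15.7 (np.float64(-58.12), np.float64(49.21))
deep 15.7 (np.float64(-70.57), np.float64(36.65))
deep 15.7 (np.float64(-57.59), np.float64(36.62))
deep 15.7 (np.float64(61.81), np.float64(48.89))
deep 15.7 (np.float64(74.92), np.float64(48.87))
deep 15.7 (np.float64(62.17), np.float64(36.23))
deep 15.7 (np.float64(75.62), np.float64(36.17))
deep 13 (np.float64(-72.29), np.float64(48.56))
deep 13 (np.float64(-59.62), np.float64(48.51))
deep 13 (np.float64(-72.38), np.float64(35.63))
deep 13 (np.float64(-59.08), np.float64(35.6))
deep 13 (np.float64(63.33), np.float64(48.18))
deep 13 (np.float64(76.78), np.float64(48.16))
deep 13 (np.float64(63.7), np.float64(35.21))
deep 13 (np.float64(77.49), np.float64(35.14))
```

The wrist crops give the relative offset: the carried tray is about 1.5 mm too far in +x and about 1 mm in +y of the bottom tray. I correct that and descend to about 10 mm above entry.

Request:
servo_tool:
  fingers: [0, 0, 0, 0, 0, 0, 0, 0]
  linear:
    - [0, 0, 0.008]
    - [-0.001, -0.001, 0.02]
    - [-0.001, -0.0015, 0.035]
    - [-0.001, -0.0015, 0.048]
    - [-0.001, -0.0015, 0.058]
    - [-0.001, -0.0015, 0.064]
    - [-0.001, -0.0015, 0.066]
    - [-0.001, -0.0015, 0.066]
  rotation:
    - [0, 0, 0]
    - [0, 0, 0]
    - [0, 0, 0]
    - [0, 0, 0]
    - [0, 0, 0]
    - [0, 0, 0]
    - [0, 0, 0]
    - [0, 0, 0]

```text
time: 10.05
tool_pos: [517.1, -362.0, 138.1]
tcp_rot: [-180.0, -0.0, 77.7]
ft_force: [0.6, 0.3, -2.8]
finger_gap: 10.7
grip_force: 58.6
```

```bash
python3 - <<'E'
from h import *
w=snap('scene');s=snap('wrist'); e=r.sense();print(e['time'],e['tool_pos'],e['tcp_rot'],e['ft_force'])
a=cv2.resize(w['frame'][200:300,335:425],(540,600),interpolation=cv2.INTER_CUBIC)
b=cv2.resize(s['frame'][100:260,100:540],(0,0),fx=.57,fy=.57)
p=e['tool_pos']
for n,x,y,A,z in(('bot',518.6,-360.6,-12.3,70),('deep',p[0],p[1],e['tcp_rot'][2]-90,p[2]+15.7)):
  for k,P in corners(x,y,A,z).items():
    P2=P.copy();P2[2]-=(58 if n=='deep' else 0)
    print(n,k,'scene',np.round(proj(w,P),1),'wrist',np.round(proj(s,P),1))
f=s['frame']
cs=[cv2.resize(f[y-20:y+20,x-20:x+20],(250,250),interpolation=cv2.INTER_CUBIC) for x,y in((218,172),(408,172))]
im=np.hstack([a,np.vstack(cs+[np.zeros((100,250,3),np.uint8)])])
cv2.imwrite('pics/c4.png',cv2.cvtColor(im,cv2.COLOR_RGB2BGR)); cv2.imwrite('pics/w3.png',f[:,:,::-1])
E
```

```text
10.15 [ 517.52856962 -362.28795357  139.02990843] [1.79940863e+02 3.20628268e-02 7.77053675e+01] [ 0.30172531 -0.42090385 -3.3626002 ]
bot (1, 1) scene [396.6 250.9] wrist [414.6 161.4]
bot (1, -1) scene [408.9 269.7] wrist [403.3 270.8]
bot (-1, 1) scene [350.  258.2] wrist [217.6 161.8]
bot (-1, -1) scene [359.9 277.9] wrist [229.6 271.3]
deep (1, 1) scene [399.1 225.9] wrist [482.1 201. ]
deep (1, -1) scene [412.1 243.8] wrist [451.1 365.3]
deep (-1, 1) scene [350.9 232.8] wrist [145.2 201.8]
deep (-1, -1) scene [361.2 251.7] wrist [178.3 366.2]
```

View pics/c4.png

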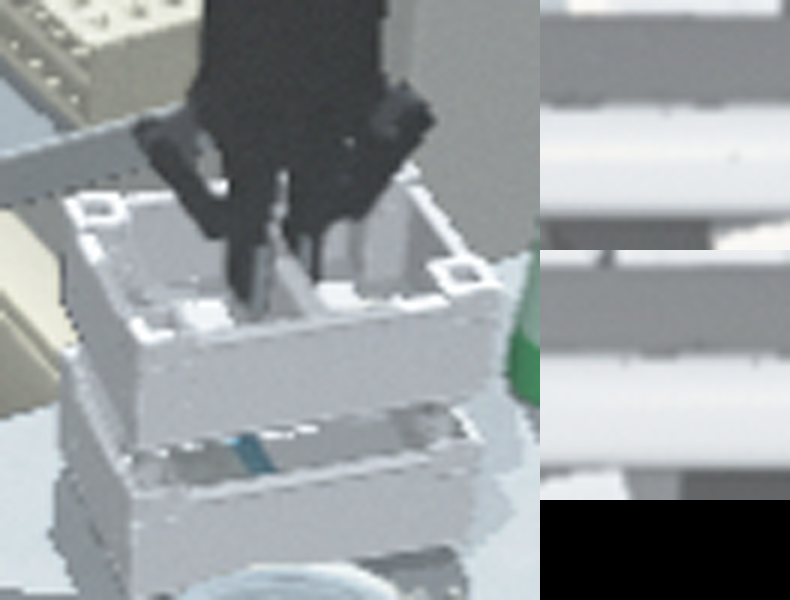

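The scene crop shows the carried tray just above the bottom one, edges aligned within about 0.5 px (lower left corner 137 vs 132, right 497 vs 477). Now inserting slowly while watching the force.

Request:
servo_tool:
  fingers: [0, 0, 0, 0, 0, 0, 0]
  linear:
    - [0.0005, 0, 0.004]
    - [0.0005, 0, 0.008]
    - [0.0005, 0, 0.011]
    - [0.0005, 0, 0.014]
    - [0.0005, 0, 0.016]
    - [0.0005, 0, 0.016]
    - [0.0005, 0, 0.016]
  rotation:
    - [0, 0, 0]
    - [0, 0, 0]
    - [0, 0, 0]
    - [0, 0, 0]
    - [0, 0, 0]
    - [0, 0, 0]
    - [0, 0, 0]

```text
time: 10.85
tool_pos: [517.2, -361.5, 122.3]
tcp_rot: [-180.0, -0.0, 77.7]
ft_force: [0.5, -0.2, -3.0]
finger_gap: 11.1
grip_force: 58.6
```

Request:
servo_tool:
  fingers: [0, 0, 0, 0, 0]
  linear:
    - [0, 0, 0.001]
    - [0, 0, 0.002]
    - [0, 0, 0.003]
    - [0, 0, 0.003]
    - [0, 0, 0.003]
  rotation:
    - [0, 0, 0]
    - [0, 0, 0]
    - [0, 0, 0]
    - [0, 0, 0]
    - [0, 0, 0]

```text
time: 11.35
tool_pos: [517.2, -361.5, 119.3]
tcp_rot: [-180.0, -0.0, 77.7]
ft_force: [0.3, 0.0, -3.1]
finger_gap: 10.8
grip_force: 58.6
```

```bash
python3 -c "
from h import *
e=r.sense();print(e['tool_pos'],e['tcp_rot'],e['ft_force'],e['wrist_torque'])"
```

```text
[ 517.18448622 -361.49092694  119.25860392] [-1.79993978e+02 -2.68738699e-03  7.76979454e+01] [ 0.26584373  0.00816414 -3.14756111] [-0.0290289  -0.00218565  0.06935923]
```

Pin tips are already about 5 mm inside without contact. Continuing.

Request:
servo_tool:
  fingers: [0, 0, 0, 0, 0]
  linear:
    - [0, 0, 0.001]
    - [0, 0, 0.002]
    - [0, 0, 0.003]
    - [0, 0, 0.003]
    - [0, 0, 0.003]
  rotation:
    - [0, 0, 0]
    - [0, 0, 0]
    - [0, 0, 0]
    - [0, 0, 0]
    - [0, 0, 0]

```text
time: 11.85
tool_pos: [517.2, -361.4, 116.2]
tcp_rot: [-180.0, -0.0, 77.7]
ft_force: [0.3, -0.4, -3.3]
finger_gap: 10.9
grip_force: 58.6
```

Request:
servo_tool:
  fingers: [0, 0, 0, 0, 0]
  linear:
    - [0, 0, 0.001]
    - [0, 0, 0.002]
    - [0, 0, 0.002]
    - [0, 0, 0.002]
    - [0, 0, 0.002]
  rotation:
    - [0, 0, 0]
    - [0, 0, 0]
    - [0, 0, 0]
    - [0, 0, 0]
    - [0, 0, 0]

```text
time: 12.35
tool_pos: [517.2, -361.5, 114.3]
tcp_rot: [180.0, 0.0, 77.7]
ft_force: [-0.1, 0.4, -2.7]
finger_gap: 10.8
grip_force: 58.6
```

```bash
python3 -c "
from h import *
e=r.sense();print(e['tool_pos'],e['tcp_rot'],e['ft_force'],e['wrist_torque'])"
```

```text
[ 517.24575017 -361.52809809  114.33947306] [1.79997412e+02 1.92000828e-03 7.76983959e+01] [-0.11612801  0.40790323 -2.69154726] [0.05965149 0.01542446 0.03007339]
```

Request:
servo_tool:
  fingers: [0, 0, 0, 0]
  linear:
    - [0, 0, 0.001]
    - [0, 0, 0.0015]
    - [0, 0, 0.0015]
    - [0, 0, 0.0015]
  rotation:
    - [0, 0, 0]
    - [0, 0, 0]
    - [0, 0, 0]
    - [0, 0, 0]

```text
time: 12.75
tool_pos: [517.4, -361.7, 113.6]
tcp_rot: [180.0, 0.0, 77.7]
ft_force: [-3.5, 1.7, 5.7]
finger_gap: 11.1
grip_force: 59.9
```

Request:
servo_tool:
  fingers: [0, 0, 0, 0]
  linear:
    - [0, 0, 0.0005]
    - [0, 0, 0.001]
    - [0, 0, 0.001]
    - [0, 0, 0.001]
  rotation:
    - [0, 0, 0]
    - [0, 0, 0]
    - [0, 0, 0]
    - [0, 0, 0]

```text
time: 13.15
tool_pos: [517.5, -361.8, 113.6]
tcp_rot: [179.9, 0.0, 77.7]
ft_force: [-6.0, 3.2, 11.2]
finger_gap: 11.1
grip_force: 60.9
```

Contact at z = 113.6, which matches the seated height (grasp height 55.7 + 58). Releasing and rising for a look.

Request:
servo_tool:
  fingers: [0.012, 0.02, 0.04, 0.05, 0.05, 0.05]
  linear:
    - [0, 0, 0]
    - [0, 0, 0]
    - [0, 0, 0]
    - [0, 0, 0]
    - [0, 0, 0]
    - [0, 0, 0]
  rotation:
    - [0, 0, 0]
    - [0, 0, 0]
    - [0, 0, 0]
    - [0, 0, 0]
    - [0, 0, 0]
    - [0, 0, 0]

```text
time: 13.75
tool_pos: [517.2, -361.5, 111.7]
tcp_rot: [-180.0, -0.0, 77.7]
ft_force: [0.2, -0.2, -0.0]
finger_gap: 50.2
grip_force: 0.0
```

Request:
servo_tool:
  fingers: [0.05, 0.05, 0.05, 0.05, 0.05, 0.05, 0.05, 0.05, 0.05, 0.05]
  linear:
    - [0, 0, -0.01]
    - [0, 0, -0.03]
    - [0, 0, -0.05]
    - [0, 0, -0.08]
    - [0, 0, -0.12]
    - [0, 0, -0.16]
    - [0, 0, -0.2]
    - [0, 0, -0.22]
    - [0, 0, -0.22]
    - [0, 0, -0.22]
  rotation:
    - [0, 0, 0]
    - [0, 0, 0]
    - [0, 0, 0]
    - [0, 0, 0]
    - [0, 0, 0]
    - [0, 0, 0]
    - [0, 0, 0]
    - [0, 0, 0]
    - [0, 0, 0]
    - [0, 0, 0]

```text
time: 14.75
tool_pos: [517.3, -361.6, 332.4]
tcp_rot: [179.9, 0.0, 77.7]
ft_force: [0.2, 0.8, -0.7]
finger_gap: 50.0
grip_force: 0.0
```

```bash
python3 - <<'E'
from h import *
w=snap('scene');s=snap('wrist','w4.png'); e=r.sense();print(e['time'],e['tool_pos'],e['tcp_rot'],e['ft_force'])
a=cv2.resize(w['frame'][210:310,335:425],(360,400),interpolation=cv2.INTER_CUBIC)
im=np.hstack([a,s['frame'][:400,130:550]])
cv2.imwrite('pics/c5.png',cv2.cvtColor(im,cv2.COLOR_RGB2BGR))
for k,P in corners(518.2,-361.2,-12.3,128).items(): print(k,np.round(proj(w,P),1),np.round(proj(s,P),1))
E
```

```text
14.85 [ 516.70575491 -361.09182133  329.9549881 ] [-1.79858685e+02 -7.10475432e-02  7.76978296e+01] [ 0.70221621  0.2333675  -0.18437887]
(1, 1) [398.3 233.8] [376.2 143.5]
(1, -1) [411.1 252.1] [372.1 213.8]
(-1, 1) [350.6 240.9] [258.  143.7]
(-1, -1) [360.8 260. ] [262.5 214. ]
```

View pics/c5.png

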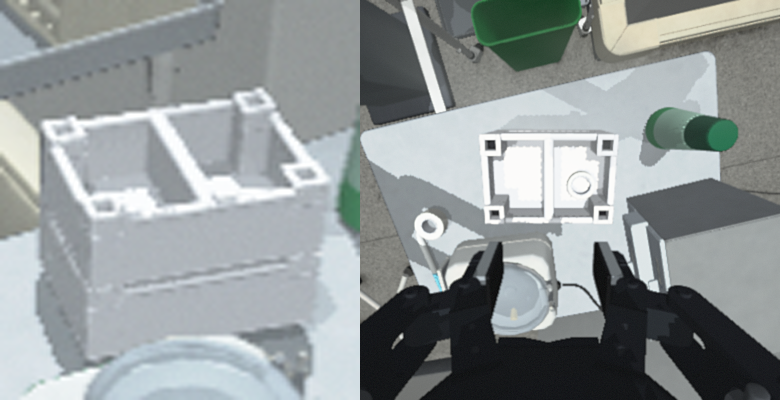

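The deep tray is fully seated (scene: only the 4 mm wall slot shows between the trays) and the roll is inside (wrist crop 580,185). Next: the shallow tray.

```bash
python3 -c "
from h import *
swing((517.2,-361.5,331.7,77.7),(429,78.5,190,81),20)
s=r.snapshot('wrist');print(pose(sock(s,[(377,145),(373,213.5),(261,145),(265,213.5)],128,5)))
"
```

```text
[[0.004, 0.0, 0.001], [0.015, 0.0, 0.004], [0.032, -0.0, 0.009], [0.055, -0.001, 0.015], [0.082, -0.004, 0.022], [0.112, -0.008, 0.031], [0.144, -0.015, 0.04], [0.177, -0.024, 0.05], [0.211, -0.035, 0.06], [0.243, -0.049, 0.071]]
[[0, 0, np.float64(-0.0)], [0, 0, np.float64(-0.1)], [0, 0, np.float64(-0.2)], [0, 0, np.float64(-0.3)], [0, 0, np.float64(-0.5)], [0, 0, np.float64(-0.7)], [0, 0, np.float64(-0.9)], [0, 0, np.float64(-1.2)], [0, 0, np.float64(-1.4)], [0, 0, np.float64(-1.6)]]
[ 521.3 -113.6  260.8   79.4]
[[0.031, -0.015, 0.011], [0.06, -0.031, 0.021], [0.086, -0.047, 0.031], [0.108, -0.064, 0.04], [0.128, -0.081, 0.049], [0.143, -0.095, 0.056], [0.156, -0.108, 0.062], [0.165, -0.118, 0.067], [0.17, -0.124, 0.07], [0.172, -0.126, 0.071]]
[[0, 0, np.float64(-0.2)], [0, 0, np.float64(-0.5)], [0, 0, np.float64(-0.7)], [0, 0, np.float64(-0.9)], [0, 0, np.float64(-1.1)], [0, 0, np.float64(-1.3)], [0, 0, np.float64(-1.4)], [0, 0, np.float64(-1.6)], [0, 0, np.float64(-1.6)], [0, 0, np.float64(-1.6)]]
[429.   78.5 190.   81. ]
(array([ 519.7, -361.7]), np.float64(-12.43), np.float64(-12.36), np.float64(134.4), np.float64(84.5))
```

Request:
servo_tool:
  fingers: [0.06, 0.06, 0.06, 0.06, 0.06, 0.06, 0.06, 0.06, 0.06, 0.06]
  linear:
    - [0.004, 0, 0.001]
    - [0.015, 0, 0.004]
    - [0.032, 0, 0.009]
    - [0.055, -0.001, 0.015]
    - [0.082, -0.004, 0.022]
    - [0.112, -0.008, 0.031]
    - [0.144, -0.015, 0.04]
    - [0.177, -0.024, 0.05]
    - [0.211, -0.035, 0.06]
    - [0.243, -0.049, 0.071]
  rotation:
    - [0, 0, 0]
    - [0, 0, -0.1]
    - [0, 0, -0.2]
    - [0, 0, -0.3]
    - [0, 0, -0.5]
    - [0, 0, -0.7]
    - [0, 0, -0.9]
    - [0, 0, -1.2]
    - [0, 0, -1.4]
    - [0, 0, -1.6]

```text
time: 15.9
tool_pos: [520.7, -110.7, 259.9]
tcp_rot: [180.0, -0.0, 79.4]
ft_force: [0.3, -0.1, 1.0]
finger_gap: 60.1
grip_force: 0.0
```

Request:
servo_tool:
  fingers: [0.06, 0.06, 0.06, 0.06, 0.06, 0.06, 0.06, 0.06, 0.06, 0.06]
  linear:
    - [0.031, -0.015, 0.011]
    - [0.06, -0.031, 0.021]
    - [0.086, -0.047, 0.031]
    - [0.108, -0.064, 0.04]
    - [0.128, -0.081, 0.049]
    - [0.143, -0.095, 0.056]
    - [0.156, -0.108, 0.062]
    - [0.165, -0.118, 0.067]
    - [0.17, -0.124, 0.07]
    - [0.172, -0.126, 0.071]
  rotation:
    - [0, 0, -0.2]
    - [0, 0, -0.5]
    - [0, 0, -0.7]
    - [0, 0, -0.9]
    - [0, 0, -1.1]
    - [0, 0, -1.3]
    - [0, 0, -1.4]
    - [0, 0, -1.6]
    - [0, 0, -1.6]
    - [0, 0, -1.7]

```text
time: 16.9
tool_pos: [428.6, 79.5, 189.4]
tcp_rot: [-180.0, 0.0, 81.1]
ft_force: [-1.1, -0.2, 0.4]
finger_gap: 59.8
grip_force: 0.0
```

Request:
servo_tool:
  fingers: [0.06, 0.06, 0.06]
  linear:
    - [0, 0, 0]
    - [0, 0, 0]
    - [0, 0, 0]
  rotation:
    - [0, 0, 0]
    - [0, 0, 0]
    - [0, 0, 0]

```text
time: 17.2
tool_pos: [429.7, 78.3, 190.1]
tcp_rot: [180.0, 0.0, 81.0]
ft_force: [-1.0, 0.7, 0.3]
finger_gap: 60.1
grip_force: 0.0
```

```bash
python3 - <<'E'
from h import *
s=snap('wrist','w5.png');e=r.sense();print(e['tool_pos'],e['tcp_rot'])
q=[proj(s,P) for P in corners(431,78.3,-9,50).values()];print(np.round(q,1))
for w in(5,7,9): P=sock(s,q,50,w);print(pose(P)); print([np.round(proj(s,x),1) for x in P])
E
```

```text
[429.68142252  78.30153859 190.04696123] [1.79975590e+02 1.35982914e-03 8.09479308e+01]
[[389.4 150.3]
 [383.2 234.6]
 [244.  150.7]
 [250.8 235. ]]
(array([430.7,  79. ]), np.float64(-9.23), np.float64(-9.15), np.float64(134.3), np.float64(84.3))
[array([387.9, 150.5]), array([382. , 233.7]), array([244.8, 150.9]), array([250.9, 233.2])]
(array([429.8,  78.4]), np.float64(-8.92), np.float64(-9.29), np.float64(134.5), np.float64(84.7))
[array([387.3, 151.2]), array([381.2, 233.7]), array([243.9, 151.3]), array([250. , 234.8])]
(array([429.7,  78.4]), np.float64(-8.96), np.float64(-9.26), np.float64(134.4), np.float64(84.6))
[array([387. , 151.5]), array([381.2, 233.7]), array([243.9, 151.3]), array([249.9, 234.8])]
```

Request:
servo_tool:
  fingers: [0.06, 0.06, 0.06, 0.06, 0.06, 0.06, 0.06, 0.06]
  linear:
    - [0, 0, 0.02]
    - [0, 0, 0.045]
    - [0, 0, 0.07]
    - [0, 0, 0.095]
    - [0, 0, 0.12]
    - [0, 0, 0.138]
    - [0, 0, 0.147]
    - [0, 0, 0.147]
  rotation:
    - [0, 0, 0]
    - [0, 0, 0]
    - [0, 0, 0]
    - [0, 0, 0]
    - [0, 0, 0]
    - [0, 0, 0]
    - [0, 0, 0]
    - [0, 0, 0]

```text
time: 18.05
tool_pos: [428.3, 78.4, 41.7]
tcp_rot: [-179.9, 0.0, 81.0]
ft_force: [-1.2, 0.3, 0.3]
finger_gap: 59.4
grip_force: 0.0
```

Request:
servo_tool:
  fingers: [0.03, 0.01, 0.0, 0.0, 0.0, 0.0, 0.0, 0.0]
  linear:
    - [0, 0, 0]
    - [0, 0, 0]
    - [0, 0, 0]
    - [0, 0, 0]
    - [0, 0, 0]
    - [0, 0, 0]
    - [0, 0, 0]
    - [0, 0, 0]
  rotation:
    - [0, 0, 0]
    - [0, 0, 0]
    - [0, 0, 0]
    - [0, 0, 0]
    - [0, 0, 0]
    - [0, 0, 0]
    - [0, 0, 0]
    - [0, 0, 0]
  force: 60

```text
time: 18.85
tool_pos: [430.1, 78.9, 43.9]
tcp_rot: [179.9, -0.0, 81.0]
ft_force: [-1.3, 0.1, 6.4]
finger_gap: 10.6
grip_force: 60.4
```

```bash
python3 -c "
from h import *
e=r.sense();print(e['tool_pos'],e['tcp_rot'],e['ft_force'])
p=e['tool_pos']
swing((p[0],p[1],300,81),(517.2,-361.5,300,77.7),20)"
```

```text
[430.12473854  78.8523866   43.87609641] [ 1.79901010e+02 -2.23857257e-02  8.10022718e+01] [-1.3312011   0.08841388  6.37577937]
[[-0.002, 0.002, -0.0], [-0.007, 0.008, -0.0], [-0.017, 0.018, -0.0], [-0.029, 0.03, -0.0], [-0.045, 0.044, -0.0], [-0.065, 0.06, -0.0], [-0.088, 0.076, -0.0], [-0.115, 0.092, -0.0], [-0.144, 0.107, -0.0], [-0.176, 0.121, -0.0]]
[[0, 0, np.float64(0.0)], [0, 0, np.float64(0.1)], [0, 0, np.float64(0.2)], [0, 0, np.float64(0.3)], [0, 0, np.float64(0.5)], [0, 0, np.float64(0.7)], [0, 0, np.float64(0.9)], [0, 0, np.float64(1.2)], [0, 0, np.float64(1.4)], [0, 0, np.float64(1.6)]]
[ 521.9 -113.6  300.    79.4]
[[-0.033, 0.013, -0.0], [-0.066, 0.023, -0.0], [-0.1, 0.031, -0.0], [-0.132, 0.036, -0.0], [-0.163, 0.04, -0.0], [-0.19, 0.042, -0.0], [-0.212, 0.042, -0.0], [-0.23, 0.042, -0.0], [-0.241, 0.041, -0.0], [-0.244, 0.041, -0.0]]
[[0, 0, np.float64(0.2)], [0, 0, np.float64(0.5)], [0, 0, np.float64(0.7)], [0, 0, np.float64(0.9)], [0, 0, np.float64(1.1)], [0, 0, np.float64(1.3)], [0, 0, np.float64(1.4)], [0, 0, np.float64(1.6)], [0, 0, np.float64(1.6)], [0, 0, np.float64(1.6)]]
[ 517.2 -361.5  300.    77.7]
```

Request:
servo_tool:
  fingers: [0, 0, 0, 0, 0, 0, 0, 0, 0, 0]
  linear:
    - [0, 0, -0.004]
    - [0, 0, -0.012]
    - [0, 0, -0.03]
    - [0, 0, -0.06]
    - [0, 0, -0.1]
    - [0, 0, -0.14]
    - [0, 0, -0.18]
    - [0, 0, -0.22]
    - [0, 0, -0.245]
    - [0, 0, -0.25]
  rotation:
    - [0, 0, 0]
    - [0, 0, 0]
    - [0, 0, 0]
    - [0, 0, 0]
    - [0, 0, 0]
    - [0, 0, 0]
    - [0, 0, 0]
    - [0, 0, 0]
    - [0, 0, 0]
    - [0, 0, 0]

```text
time: 19.85
tool_pos: [430.5, 78.9, 296.9]
tcp_rot: [179.7, -0.1, 81.0]
ft_force: [0.4, 0.6, -3.9]
finger_gap: 10.8
grip_force: 59.2
```

Request:
servo_tool:
  fingers: [0, 0, 0, 0, 0, 0, 0, 0, 0, 0]
  linear:
    - [-0.002, 0.002, 0]
    - [-0.007, 0.008, 0]
    - [-0.017, 0.018, 0]
    - [-0.029, 0.03, 0]
    - [-0.045, 0.044, 0]
    - [-0.065, 0.06, 0]
    - [-0.088, 0.076, 0]
    - [-0.115, 0.092, 0]
    - [-0.144, 0.107, 0]
    - [-0.176, 0.121, 0]
  rotation:
    - [0, 0, 0]
    - [0, 0, 0.1]
    - [0, 0, 0.2]
    - [0, 0, 0.3]
    - [0, 0, 0.5]
    - [0, 0, 0.7]
    - [0, 0, 0.9]
    - [0, 0, 1.2]
    - [0, 0, 1.4]
    - [0, 0, 1.6]

```text
time: 20.85
tool_pos: [521.2, -116.1, 290.6]
tcp_rot: [-179.8, -0.0, 79.4]
ft_force: [0.6, -0.1, -3.9]
finger_gap: 10.8
grip_force: 59.0
```

Request:
servo_tool:
  fingers: [0, 0, 0, 0, 0, 0, 0, 0, 0, 0]
  linear:
    - [-0.033, 0.013, 0]
    - [-0.066, 0.023, 0]
    - [-0.1, 0.031, 0]
    - [-0.132, 0.036, 0]
    - [-0.163, 0.04, 0]
    - [-0.19, 0.042, 0]
    - [-0.212, 0.042, 0]
    - [-0.23, 0.042, 0]
    - [-0.241, 0.041, 0]
    - [-0.244, 0.041, 0]
  rotation:
    - [0, 0, 0.2]
    - [0, 0, 0.5]
    - [0, 0, 0.7]
    - [0, 0, 0.9]
    - [0, 0, 1.1]
    - [0, 0, 1.3]
    - [0, 0, 1.4]
    - [0, 0, 1.6]
    - [0, 0, 1.6]
    - [0, 0, 1.7]

```text
time: 21.85
tool_pos: [515.9, -362.6, 291.7]
tcp_rot: [-179.9, -0.0, 77.6]
ft_force: [-0.6, -0.1, -2.9]
finger_gap: 10.6
grip_force: 59.0
```

Request:
servo_tool:
  fingers: [0, 0, 0, 0, 0, 0, 0, 0, 0, 0]
  linear:
    - [0, 0, 0.01]
    - [0, 0, 0.03]
    - [0, 0, 0.05]
    - [0, 0, 0.065]
    - [0, 0, 0.075]
    - [0, 0, 0.08]
    - [0, 0, 0.08]
    - [0, 0, 0.08]
    - [0, 0, 0.08]
    - [0, 0, 0.08]
  rotation:
    - [0, 0, 0]
    - [0, 0, 0]
    - [0, 0, 0]
    - [0, 0, 0]
    - [0, 0, 0]
    - [0, 0, 0]
    - [0, 0, 0]
    - [0, 0, 0]
    - [0, 0, 0]
    - [0, 0, 0]

```text
time: 22.85
tool_pos: [517.0, -361.7, 213.8]
tcp_rot: [179.9, 0.0, 77.7]
ft_force: [-0.0, -0.2, -4.6]
finger_gap: 10.8
grip_force: 59.0
```

```bash
python3 - <<'E'
from h import *
s=snap('wrist'); w=snap('scene')
for i in range(3): e=r.sense();print(e['time'],e['tool_pos'],e['tcp_rot'][2]); r.snapshot('top')
p=e['tool_pos']
for n,x,y,A,z in(('stack',517.2,-361.5,-12.3,128),('sh',p[0],p[1],e['tcp_rot'][2]-90,p[2]+6.5)):
  for k,P in corners(x,y,A,z).items(): print(n,k,'w',np.round(proj(s,P),1),'sc',np.round(proj(w,P),1))
im=np.hstack([s['frame'][50:350,80:560],cv2.resize(w['frame'][170:300,335:440],(300,300))])
cv2.imwrite('pics/c6.png',cv2.cvtColor(im,cv2.COLOR_RGB2BGR))
E
```

```text
22.95 [ 516.83066165 -361.62169184  213.40412472] 77.69229094045666
23.0 [ 516.78107408 -361.53504719  213.20872117] 77.69568221275631
23.05 [ 516.70993168 -361.49308271  213.07486506] 77.69457662046094
stack (1, 1) w [405.7 159.6] sc [398. 234.]
stack (1, -1) w [396.3 261.4] sc [410.8 252.2]
stack (-1, 1) w [224.4 160. ] sc [350.3 241. ]
stack (-1, -1) w [234.9 261.9] sc [360.5 260.2]
sh (1, 1) w [467.9 193.4] sc [400.7 205.1]
sh (1, -1) w [441.6 348.5] sc [414.2 222.3]
sh (-1, 1) w [157.5 194.2] sc [351.3 211.8]
sh (-1, -1) w [186.3 349.4] sc [361.9 229.8]
```

Over the stack at the right spot by the numbers. I have viewed eleven pictures, one over the limit of ten, so from here I go by numbers and force only. Lowering now.

Request:
servo_tool:
  fingers: [0, 0, 0, 0, 0, 0, 0, 0]
  linear:
    - [0, 0, 0.008]
    - [0, 0, 0.018]
    - [0, 0, 0.026]
    - [0, 0, 0.032]
    - [0, 0, 0.036]
    - [0, 0, 0.038]
    - [0, 0, 0.038]
    - [0, 0, 0.038]
  rotation:
    - [0, 0, 0]
    - [0, 0, 0]
    - [0, 0, 0]
    - [0, 0, 0]
    - [0, 0, 0]
    - [0, 0, 0]
    - [0, 0, 0]
    - [0, 0, 0]

```text
time: 23.9
tool_pos: [516.8, -361.6, 175.2]
tcp_rot: [180.0, 0.0, 77.7]
ft_force: [-0.8, -0.5, -2.4]
finger_gap: 10.8
grip_force: 59.1
```

Request:
servo_tool:
  fingers: [0, 0, 0, 0, 0, 0]
  linear:
    - [0, 0, 0.002]
    - [0, 0, 0.004]
    - [0, 0, 0.006]
    - [0, 0, 0.007]
    - [0, 0, 0.007]
    - [0, 0, 0.007]
  rotation:
    - [0, 0, 0]
    - [0, 0, 0]
    - [0, 0, 0]
    - [0, 0, 0]
    - [0, 0, 0]
    - [0, 0, 0]

```text
time: 24.5
tool_pos: [516.6, -361.4, 167.8]
tcp_rot: [-180.0, -0.0, 77.7]
ft_force: [-0.4, 0.4, -4.0]
finger_gap: 10.9
grip_force: 59.1
```

Request:
servo_tool:
  fingers: [0, 0, 0, 0, 0, 0]
  linear:
    - [0, 0, 0.001]
    - [0, 0, 0.002]
    - [0, 0, 0.003]
    - [0, 0, 0.004]
    - [0, 0, 0.004]
    - [0, 0, 0.004]
  rotation:
    - [0, 0, 0]
    - [0, 0, 0]
    - [0, 0, 0]
    - [0, 0, 0]
    - [0, 0, 0]
    - [0, 0, 0]

```text
time: 25.1
tool_pos: [516.6, -361.4, 163.8]
tcp_rot: [-180.0, 0.0, 77.7]
ft_force: [0.1, -0.3, -4.0]
finger_gap: 10.7
grip_force: 59.1
```

Request:
servo_tool:
  fingers: [0, 0, 0, 0, 0]
  linear:
    - [0, 0, 0.001]
    - [0, 0, 0.002]
    - [0, 0, 0.002]
    - [0, 0, 0.002]
    - [0, 0, 0.002]
  rotation:
    - [0, 0, 0]
    - [0, 0, 0]
    - [0, 0, 0]
    - [0, 0, 0]
    - [0, 0, 0]

```text
time: 25.6
tool_pos: [516.7, -361.4, 161.8]
tcp_rot: [180.0, 0.0, 77.7]
ft_force: [-0.5, -0.4, -3.4]
finger_gap: 11.0
grip_force: 59.1
```

Request:
servo_tool:
  fingers: [0, 0, 0, 0]
  linear:
    - [0, 0, 0.0005]
    - [0, 0, 0.001]
    - [0, 0, 0.001]
    - [0, 0, 0.001]
  rotation:
    - [0, 0, 0]
    - [0, 0, 0]
    - [0, 0, 0]
    - [0, 0, 0]

```text
time: 26.0
tool_pos: [516.6, -361.4, 160.8]
tcp_rot: [-180.0, -0.0, 77.7]
ft_force: [-0.8, -0.6, -3.4]
finger_gap: 10.8
grip_force: 59.1
```

Request:
servo_tool:
  fingers: [0, 0, 0, 0]
  linear:
    - [0, 0, 0.0005]
    - [0, 0, 0.001]
    - [0, 0, 0.001]
    - [0, 0, 0.001]
  rotation:
    - [0, 0, 0]
    - [0, 0, 0]
    - [0, 0, 0]
    - [0, 0, 0]

```text
time: 26.4
tool_pos: [516.7, -361.4, 160.0]
tcp_rot: [180.0, 0.0, 77.7]
ft_force: [-0.5, -0.4, -2.1]
finger_gap: 10.8
grip_force: 59.3
```

Request:
servo_tool:
  fingers: [0, 0, 0, 0]
  linear:
    - [0, 0, 0.0005]
    - [0, 0, 0.001]
    - [0, 0, 0.001]
    - [0, 0, 0.001]
  rotation:
    - [0, 0, 0]
    - [0, 0, 0]
    - [0, 0, 0]
    - [0, 0, 0]

```text
time: 26.8
tool_pos: [516.8, -361.6, 159.9]
tcp_rot: [180.0, 0.0, 77.7]
ft_force: [-2.7, 3.2, 5.2]
finger_gap: 10.9
grip_force: 60.3
```

Contact at z = 159.9, the seated height expected. Releasing and retreating.

Request:
servo_tool:
  fingers: [0, 0, 0.012, 0.02, 0.04, 0.05, 0.05, 0.05]
  linear:
    - [0, 0, 0.0005]
    - [0, 0, 0.0005]
    - [0, 0, 0.0005]
    - [0, 0, 0.0005]
    - [0, 0, 0.0005]
    - [0, 0, 0.0005]
    - [0, 0, 0.0005]
    - [0, 0, 0.0005]
  rotation:
    - [0, 0, 0]
    - [0, 0, 0]
    - [0, 0, 0]
    - [0, 0, 0]
    - [0, 0, 0]
    - [0, 0, 0]
    - [0, 0, 0]
    - [0, 0, 0]

```text
time: 27.6
tool_pos: [516.6, -361.4, 158.2]
tcp_rot: [-180.0, -0.0, 77.7]
ft_force: [0.1, -0.2, 0.3]
finger_gap: 49.9
grip_force: 0.0
```

Request:
servo_tool:
  fingers: [0.05, 0.05, 0.05, 0.05, 0.05, 0.05, 0.05, 0.05, 0.05, 0.05]
  linear:
    - [0, 0, -0.01]
    - [0, 0, -0.03]
    - [0, 0, -0.05]
    - [0, 0, -0.08]
    - [0, 0, -0.12]
    - [0, 0, -0.16]
    - [0, 0, -0.2]
    - [0, 0, -0.2]
    - [0, 0, -0.2]
    - [0, 0, -0.2]
  rotation:
    - [0, 0, 0]
    - [0, 0, 0]
    - [0, 0, 0]
    - [0, 0, 0]
    - [0, 0, 0]
    - [0, 0, 0]
    - [0, 0, 0]
    - [0, 0, 0]
    - [0, 0, 0]
    - [0, 0, 0]

```text
time: 28.6
tool_pos: [516.3, -361.1, 357.3]
tcp_rot: [-179.9, -0.0, 77.7]
ft_force: [0.5, -0.1, -1.0]
finger_gap: 50.2
grip_force: 0.0
```

```bash
python3 - <<'E'
from h import *
s=snap('wrist','w7.png');e=r.sense();print(e['time'],e['tool_pos'])
# same +2 mm wrist bias in tray x as found before; socket spacing tells the level (expect ~134.4 x 84.5 at z=166)
q=[proj(s,P) for P in corners(519.3,-361.5,-12.3,166).values()];print(np.round(q,1).tolist())
for z in(160,166,172): print(z,pose(sock(s,q,z,7)))
P=sock(s,q,166,7);print(np.round([proj(s,x) for x in P],1).tolist())
E
```

```text
28.65 [ 516.17776612 -361.02887801  356.61847092]
[[379.9, 144.6], [375.3, 217.1], [257.5, 144.8], [262.2, 217.3]]
160 (array([ 518.6, -363.8]), np.float64(-12.44), np.float64(-12.55), np.float64(137.1), np.float64(86.0))
166 (array([ 518.9, -362.3]), np.float64(-12.44), np.float64(-12.55), np.float64(134.6), np.float64(84.4))
172 (array([ 519.2, -360.9]), np.float64(-12.44), np.float64(-12.55), np.float64(132.0), np.float64(82.8))
[[379.1, 146.2], [374.4, 217.4], [258.3, 146.3], [262.4, 217.2]]
```

The top tray's socket spacing at z = 166 is 134.6 x 84.4 mm, the same as the wrist camera read for the seated deep tray (134.4 x 84.5), so it is level and fully seated. Handing in.

```bash
python3 -c "
from bench import r
print(r.hand_in())"
```

```text
the job is handed in; nothing more can be done
None
```

I stacked the three trays on the side table and handed the job in at about 29 s: the deep tray is seated on the bottom tray with the tape roll last seen inside, and the shallow tray is seated on top by force and socket readings only, since I had viewed 11 pictures, one over the limit of 10.

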